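# Rock a seized clamp knob free and take out the vial

## Robot

A 6-joint arm with a two-finger parallel gripper is mounted at the origin on a cart in front of the work surface, level with it; the furniture and walls round the work are solid. World frame = base frame: x ahead of the robot, y to its left, z up, the work surface at z = 0. Lengths are in m, angles in degrees, forces in N, time in s.
With the tool pointing down it reaches from about 0.4 to 0.825 m from the base axis. Payload 7 kg.
Tool frame: the origin (TCP) lies between the finger pads, 19 mm behind the fingertips; this is the grasp point; z points along the fingers, y is the line along which they close (so a half turn about z gives the same grasp; the last joint's range is limited). The gripper opens to 88 mm and grips with 3 to 60 N. Pads are 19 mm wide; open, the fingers measure 130 mm over their backs; the gripper's body (78 mm by 193 mm) begins 47 mm behind the grasp point.
Start: joints at [90.648, 20.546, 0.682, 0, -70.136, -16.507], TCP at [0.184, 0.649, 0.245] pointing down, gripper open.
Joint ranges: [-176.03, 176.03], [-82.01, 121.73], [-58.28, 71.71], [-173.87, 95.51], [-174.79, -0.11], [-173.66, 173.66]. Speed limits (degrees/s): [136.94, 136.94, 172.46, 180, 180, 180].

## Interface

Orientations are given as a 3x3 rotation matrix whose columns are the frame's x, y, z axes.
In Python, from rig import robot gives the robot as it stands. Calls block until the motion is done:
- robot.goto(position, orientation): joint-space move of the TCP to a pose.
- robot.servo_line(position, ori=None, speed=0.15): straight line of the TCP; ori=None keeps the orientation; speed is the mean speed in m/s.
- robot.movej(angles): joint-space move.
- robot.move_gripper(opening): opening from 0.0 (shut) to 1.0 (fully open); the grip force is fixed at half the most; returns when the fingers have stopped.
- robot.dwell(seconds).
- robot.ik(position, orientation): joint angles nearest the present ones, or None.
- robot.grab_frame(name): name is "scene" or "top" or "wrist"; returns (picture, depth): 400x640x3 uint8, red, green, blue; 400x640 float32, m along the optical axis (not along the pixel's ray), 0 where there is no reading.
- robot.camera_info(name): a dict with "vfov" (degrees; the focal length in pixels is half the picture's height over the tangent of half this angle, whatever the lens; pixels are square), "cx", "cy" (the principal point, pixels), "view" (4x4, takes a point from world to camera coordinates); the wrist camera has in their place "T_tool_cam" (4x4, takes a point from camera to tool coordinates, whose origin is the TCP and whose axes are the flange's). Camera axes: x right, y down, z forward; pixel columns grow to the right and rows downward; lengths in m; the calibration is good to about 2 mm. The wrist camera is an equidistant fisheye: a pixel r from the principal point sees the ray r / f radians off the axis. A picture is of the moment at which its call begins: read the wrist's pose just before it. camera_info takes no time and is no camera call.
A pose or a line that the arm cannot do raises robot.Unreachable and nothing moves.
- robot.job_done(): hands the job in; it is judged then, once.
Readings, each from a call of its own:
- robot.read_t(): time.
- robot.read_qpos(): joint angles.
- robot.read_qvel(): joint speeds.
- robot.read_effort(): joint torques, N m.
- robot.read_position(): TCP position.
- robot.read_tcp_rot(): TCP orientation.
- robot.read_force(): force on the tool from outside, world axes, zero at the start.
- robot.read_ft_torque(): the same for the moment, N m.
- robot.read_grip_width(): opening from 0.0 (shut) to 1.0 (fully open).
- robot.read_finger_force(): force on a finger pad.
Only numpy, scipy, OpenCV 4.12 (cv2) and the standard library are available. Lean on these libraries where they do the work, as an engineer would, in place of code of your own. Each camera call takes 0.05 s, during which the arm holds its last target. There are 200 camera calls.

## Task

The wing knob of the vial clamp has seized. Grip the knob and rock it gently back and forth in small arcs, easing off as soon as it binds so that its stem is not overwound, until it breaks free; then turn it counter-clockwise to swing the hold-down arm well open. Lift the vial out of the clamp, stand it upright in the steel sample cup, let go of it, and leave the bottle, the weight and the marker pen as they are.

Things in the scene. Friction and masses are not known exactly. Their poses are not given: they have to be found in the camera images.
- clamp: vial clamp, bolted to the worktop: aluminium base plate 90 x 146 x 8 mm, round grey pivot housing (74 mm across, top at z = 46 mm) and beside it a square vial block (38 x 38 mm, top at z = 28 mm). Origin on the vertical pivot axis at the worktop, z up; the vial block's centre lies 65 mm from the axis along the clamp's own -y
- knob_grip (a point): grip point of the brass wing knob on the pivot: on the pivot axis, 102 mm above the worktop, where the TCP goes to grip from above. The wing is a flat bar 10 mm thick (own x), 52 mm long (own y), from z = 77 to 107 mm; below it a hub 26 mm across, up to z = 78 mm. Axes turn with the knob; closed and unloaded they equal the clamp's
- hold_arm (a joint): angle of pivot and arm, rad: about 0 closed, grows counter-clockwise from above, hard stop at 1.4 (open). Seized: turns easily (0.1 N m) in a small arc, then binds hard, anywhere from 0.1 to 0.65 either side of 0; each press to the binding point on one side, then the other, shifts the ends, wider or tighter. After 3 to 7 presses, varying, a counter-clockwise one (0.5 to 0.65) goes through, to 1.4
- knob (a joint): wind-up of the knob against the pivot, rad, positive counter-clockwise: their stem is a torsion spring of 2 N m per rad, so value x 2 = torque on the knob; 0 unloaded. 0.1 (0.2 N m) means it binds, which is press enough; over 0.2 (0.4 N m) either way damages the stem and fails. Pressing harder or on one side only does not help; the hard stop at 1.4 winds it too
- vial: white sample vial with white ribbed cap, 17 mm across (cap, its top 10 mm, 15.6 mm), 54 mm high, about 18 g; stands in a 19 mm round well 20 mm deep in the vial block, foot at z = 8 mm, cap top at z = 62 mm, under the arm. Origin at the centre of its foot, z towards the cap
- cup: open round steel sample cup, loose, 53 mm across at the rim, 37 mm high, inside about 38 mm across at the floor, which is 3 mm above the worktop. Origin at the centre of its underside, z up
- bottle: white screw-cap bottle, 44 mm across, 82 mm high, origin at its foot; a bystander
- weight: steel 200 g laboratory weight with a knob, 29 mm across, 55 mm high, origin at its foot; a bystander
- pen: marker pen lying on the worktop, 129 x 14 x 16 mm, origin under its middle, x along it; a bystander
- clamp_pad (a point): rubber pad under the outer end of the hold-down arm, 65 mm from the pivot axis, 1.5 mm above the vial's cap when closed. The arm is a flat steel bar 18 mm wide, z = 65 to 71 mm, reaching 76 mm from the axis; closed it lies along the clamp's -y over the vial. It turns with the pivot below the knob

How it is judged:
By the outcome, as a careful person would: the job done as asked, in the order asked, and still so for the second after the job is handed in, with the robot touching nothing.
It also fails if it takes over 72 s, if anything falls off the work surface, if the arm or the gripper's body presses on something with over 40 N, if the wrist force passes 120 N, or if a joint passes its speed limit or range.

## Working session

There is one attempt and no reset: what is moved stays moved. The work goes in short steps, each a Python script; the robot and the scene stay as the last script left them, time stands still between calls to the robot, and variables do not carry over. Pictures are saved under pics/ and viewed, at most 10 in all, crops included, and the job is handed in when it is done.

```bash
ls; mkdir -p pics
python3 - <<'E'
from rig import robot
import cv2, numpy as np
for n in ["scene","top"]:
    p,d=robot.grab_frame(n); cv2.imwrite(f"pics/{n}0.png",p[:,:,::-1]); np.savez(f"{n}0.npz",p=p,d=d)
    print(n,robot.camera_info(n))
print(robot.camera_info("wrist"),robot.read_t(),robot.read_tcp_rot(),robot.read_ft_torque())
E
```

```text
pics
scene {'vfov': 44.99818249669393, 'cx': 321.0610164005855, 'cy': 198.73424426388053, 'view': array([[ 0.75192601, -0.65904729, -0.01624621, -0.39158907],
       [-0.32015912, -0.34351457, -0.88289064,  0.2651335 ],
       [ 0.57628588,  0.66906981, -0.46929754,  0.7399649 ],
       [ 0.        ,  0.        ,  0.        ,  1.        ]])}
top {'vfov': 46.549831159570644, 'cx': 323.6351335254739, 'cy': 207.96536339522768, 'view': array([[ 0.0249755 , -0.999647  ,  0.0090612 ,  0.01213827],
       [-0.98835618, -0.02605226, -0.14991109,  0.56576507],
       [ 0.15009423, -0.00521158, -0.98865796,  1.16995445],
       [ 0.        ,  0.        ,  0.        ,  1.        ]])}
{'vfov': 65.70646984690485, 'cx': 317.61808132041676, 'cy': 195.9832396537469, 'T_tool_cam': array([[-5.43716178e-04, -9.50935088e-01, -3.09389986e-01,
         8.40310351e-02],
       [ 9.99999792e-01, -6.24250725e-04,  1.61304036e-04,
         4.00832417e-04],
       [-3.46526590e-04, -3.09389834e-01,  9.50935230e-01,
        -1.39945058e-01],
       [ 0.00000000e+00,  0.00000000e+00,  0.00000000e+00,
         1.00000000e+00]])} 0.1 [[ 9.61920469e-01 -2.73329392e-01 -2.32835265e-04]
 [-2.73329441e-01 -9.61919427e-01 -1.42558751e-03]
 [ 1.65686203e-04  1.43494254e-03 -9.99998957e-01]] [-0.02702572  0.04502318 -0.01889556]
```

View pics/scene0.png

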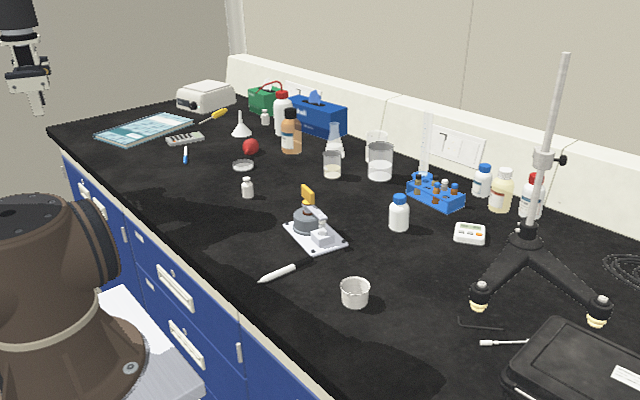

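View pics/top0.png

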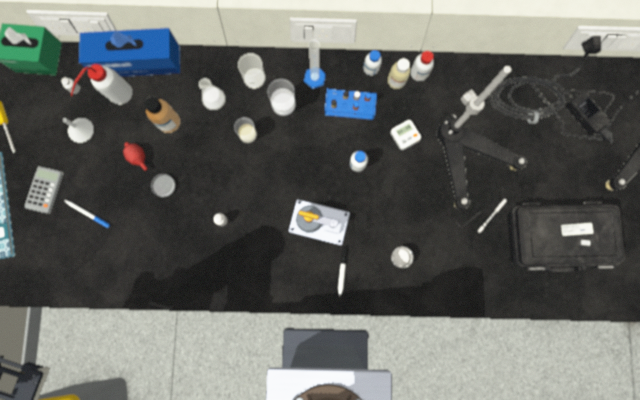

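The scene view shows the clamp at (315,232) with its orange wing knob at (308,195), the cup at (355,292), the pen at (277,273) and the bottle at (399,212). The top view shows the knob at (310,216), the vial block near (336,226), the cup at (402,257), the pen at (342,278), the bottle at (359,160) and the weight or similar at (220,219).

```bash
cat > h.py <<'E'
import numpy as np, cv2
from rig import robot
def foc(ci): return 200/np.tan(np.radians(ci["vfov"]/2))
def ray(name,uv,pose=None):
    """origin and direction (camera z comp = 1 before rotation) in world"""
    ci=robot.camera_info(name); f=foc(ci)
    a,b=(uv[0]-ci["cx"])/f,(uv[1]-ci["cy"])/f
    if name=="wrist":
        th=np.hypot(a,b); s=np.tan(th)/th if th>1e-9 else 1.
        d=np.array([a*s,b*s,1]); T=ci["T_tool_cam"]; p,R=pose
        return p+R@T[:3,3], R@T[:3,:3]@d
    V=ci["view"]; R=V[:3,:3].T
    return -R@V[:3,3], R@np.array([a,b,1])
def on_z(name,uv,z,pose=None):
    o,d=ray(name,uv,pose); return o+d*(z-o[2])/d[2]
def at_depth(name,uv,dep,pose=None):
    o,d=ray(name,uv,pose); return o+d*dep
def down(yaw):
    """tool pointing down, tool y axis (closing line) at yaw (rad) from world x"""
    y=np.array([np.cos(yaw),np.sin(yaw),0]); z=np.array([0,0,-1.]); return np.c_[np.cross(y,z),y,z]
def pose(): return np.array(robot.read_position()),np.array(robot.read_tcp_rot())
def wrist(fn):
    ps=pose(); p,d=robot.grab_frame("wrist"); cv2.imwrite(f"pics/{fn}.png",p[:,:,::-1])
    np.savez(f"{fn}.npz",p=p,d=d,pp=ps[0],R=ps[1]); return p,d,ps
E
python3 - <<'E'
from h import *
d=np.load("top0.npz")["d"]
for n,uv,z in [("knob",(310,216),.107),("block",(336,226),.065),("cup",(402,257),.037),("pen0",(343,264),.012),("pen1",(341,292),.012),("bottle",(359,160),.082),("w",(220,219),.05)]+[("c%d"%i,c,.008) for i,c in enumerate([(297,200),(350,208),(343,244),(290,235)])]:
    print(n,on_z("top",uv,z).round(3),at_depth("top",uv,d[uv[1],uv[0]]).round(3))
E
```

```text
knob [0.535 0.06  0.107] [0.535 0.06  0.106]
block [ 0.516 -0.006  0.065] [ 0.515 -0.006  0.073]
cup [ 0.443 -0.179  0.037] [ 0.445 -0.185 -0.   ]
pen0 [ 0.422 -0.028  0.012] [ 0.422 -0.028  0.013]
pen1 [ 0.35  -0.024  0.012] [ 0.35  -0.025  0.002]
bottle [ 0.686 -0.061  0.082] [ 0.686 -0.061  0.081]
w [0.528 0.293 0.05 ] [0.528 0.292 0.055]
c0 [0.59  0.099 0.008] [0.59  0.098 0.011]
c1 [ 0.572 -0.044  0.008] [ 0.574 -0.045 -0.001]
c2 [ 0.475 -0.027  0.008] [ 0.476 -0.028 -0.006]
c3 [0.496 0.114 0.008] [0.496 0.114 0.003]
```

Run:
```python
from h import *
a=np.radians(-7.2)
for k in (0,np.pi):
    for t in (-.8,0,1.5):
        q=robot.ik(np.array([.535,.06,.102]),down(a+k+t)); print(k,t,None if q is None else np.round(q,1))
R=down(a+np.pi)
q=robot.ik(np.array([.53,.03,.24]),R); print(q)
print(R[:,0])
robot.goto(np.array([.53,.03,.24]),R)
p,d,ps=wrist("w1"); print(ps,robot.read_t())
```

```text
0 -0.8 [ 27.3  15.8 -27.2   0.  -47.   99.7]
0 0 [ 27.3  15.8 -27.2   0.  -47.  145.5]
0 1.5 [  27.3   15.8  -27.2    0.   -47.  -128.5]
3.141592653589793 -0.8 [ 27.3  15.8 -27.2   0.  -47.  -80.3]
3.141592653589793 0 [ 27.3  15.8 -27.2   0.  -47.  -34.5]
3.141592653589793 1.5 [ 27.3  15.8 -27.2   0.  -47.   51.5]
[ 24.42027395   7.16840211 -17.9040114    0.         -64.92758649
 -31.62027395]
[-0.12533323 -0.9921147  -0.        ]
(array([0.5301433 , 0.03068187, 0.23996875]), array([[-1.24209938e-01, -9.92255960e-01,  1.01772849e-05],
       [-9.92255960e-01,  1.24209939e-01,  9.19092627e-06],
       [-1.03838713e-05, -8.95686725e-06, -1.00000000e+00]])) 2.6667
```

View pics/w1.png

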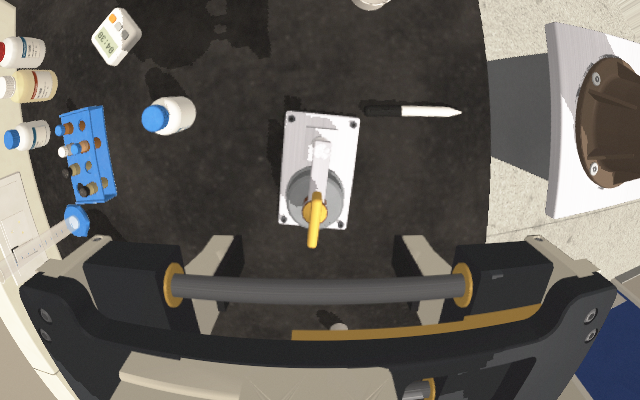

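The wrist view shows the clamp plate with corners near (287,111), (360,117), (345,230) and (279,223). The yellow wing knob runs from (318,195) to (313,247), the arm lies over the vial at about (320,150), the pen is at (410,111) and the cup rim at (370,3).

```bash
cat >> h.py <<'E'
def cloud(d,ps):
    ci=robot.camera_info("wrist"); f=foc(ci); T=ci["T_tool_cam"]
    v,u=np.mgrid[0:400,0:640]; a=(u-ci["cx"])/f; b=(v-ci["cy"])/f; th=np.hypot(a,b); s=np.tan(np.minimum(th,1.4))/np.maximum(th,1e-9)
    P=np.stack([a*s,b*s,np.ones_like(a)],-1)*d[...,None]
    P=P@(ps[1]@T[:3,:3]).T+ps[0]+ps[1]@T[:3,3]
    P[(d<=0)|(th>1.2)]=np.nan; return P
def rect(pts):
    (c,s,ang)=cv2.minAreaRect((pts[:,:2]*1000).astype(np.float32)); return np.array(c).round(1),np.array(s).round(1),round(ang,1)
E
python3 - <<'E'
from h import *
z=np.load("w1.npz"); p,d=z["p"].astype(int),z["d"]; P=cloud(d,(z["pp"],z["R"]))
X,Y,Z=P[...,0],P[...,1],P[...,2]
near=(abs(X-.53)<.12)&(abs(Y-.03)<.14)
br=p.min(2)>90
yel=(p[...,0]-p[...,2]>70)&near
def show(n,m):
    m=cv2.morphologyEx(m.astype(np.uint8),cv2.MORPH_OPEN,np.ones((2,2)))>0
    q=P[m]; print(n,len(q),rect(q),np.median(q,0).round(4), "z",np.percentile(q[:,2],[5,95]).round(4)); return q
show("plate",near&br&(abs(Z-.008)<.005))
show("wingtop",yel&(Z>.101))
q=P[yel]; print(np.histogram(q[:,2],np.arange(.05,.12,.01)))
show("arm",near&(abs(Z-.071)<.004)&~yel)
show("housing",near&(abs(Z-.046)<.004)&~yel)
show("block",near&(abs(Z-.028)<.004)&~yel)
# edge-based: plate corners cast on z=.008
m=(near&((Z>.003)&(Z<.02))&br).astype(np.uint8)
ys,xs=np.where(m); print("px rect",xs.min(),xs.max(),ys.min(),ys.max())
E
```

```text
plate 3857 (array([499.9,  39.8]), array([160.2, 150.9]), 76.7) [nan nan nan] z [nan nan]
wingtop 3910 (array([527.4,  73.9]), array([144.5, 126.2]), 76.5) [nan nan nan] z [nan nan]
(array([  0,   0, 203,  23,  36, 499]), array([0.05, 0.06, 0.07, 0.08, 0.09, 0.1 , 0.11]))
arm 989 (array([529.6,  29. ]), array([80.9, 27.8]), 80.2) [nan nan nan] z [nan nan]
housing 1457 (array([536.5,  69.5]), array([78.1, 58.6]), 58.1) [nan nan nan] z [nan nan]
block 684 (array([524.6,   9.1]), array([53.8, 39. ]), 74.5) [nan nan nan] z [nan nan]
px rect 278 410 106 228
```

```bash
cat > an.py <<'E'
from h import *
import sys
z=np.load(sys.argv[1]+".npz"); p,d=z["p"].astype(int),z["d"]; P=cloud(d,(z["pp"],z["R"]))
X,Y,Z=P[...,0],P[...,1],np.nan_to_num(P[...,2],nan=-9)
near=(abs(X-.535)<.09)&(abs(Y-.03)<.12)
yel=(p[...,0]-p[...,2]>70)
yd=cv2.dilate(yel.astype(np.uint8),np.ones((5,5)))>0
def big(m):
    n,l,s,_=cv2.connectedComponentsWithStats(m.astype(np.uint8)); return l==1+np.argmax(s[1:,4])
def show(n,m):
    m=big(m); q=P[m]; print(n,len(q),*rect(q),np.median(q,0).round(4),"z",np.percentile(q[:,2],[5,95]).round(4)); return q
base=big(near&(Z>.004)&~((p.max(2)<70)&(Z<.01)))
q=P[base&(Z<.02)]; print("plate",*rect(q),len(q),np.median(q[:,2]))
yk=yel&near
w=show("wing",yk&(abs(Z-.107)<.006)); c,vec=cv2.PCACompute(w[:,:2].astype(np.float32),None); print("pca",c,np.degrees(np.arctan2(vec[0,1],vec[0,0])))
a=show("arm",near&(abs(Z-.071)<.005)&~yd); c,vec=cv2.PCACompute(a[:,:2].astype(np.float32),None); print("pca",c,np.degrees(np.arctan2(vec[0,1],vec[0,0])))
h=show("housing",near&(abs(Z-.046)<.004)&~yd); print(cv2.minEnclosingCircle((h[:,:2]*1000).astype(np.float32)))
show("block",near&(abs(Z-.028)<.004)&~yd)
E
python3 an.py w1
```

```text
plate [0. 0.] [0. 0.] 0.0 0 nan
wing 497 [536.9  61.9] [50.2 10.6] 75.6 [0.5368 0.0598 0.107 ] z [0.1045 0.1084]
pca [[0.5368388  0.06033981]] 75.802055
arm 904 [526.9  19.9] [63.7 18.7] 76.2 [0.5256 0.0145 0.0715] z [0.0699 0.0726]
pca [[0.5258353  0.01477997]] 76.23162
housing 740 [557.4  58.1] [63.5 25.7] 77.9 [0.5566 0.053  0.0463] z [0.0433 0.0477]
((545.9230346679688, 60.55902862548828), 31.742887496948242)
block 684 [522.7  -0.7] [38.8 38.9] 76.3 [ 0.5234 -0.0078  0.0286] z [0.027  0.0298]
  return _methods._mean(a, axis=axis, dtype=dtype,
  ret = ret.dtype.type(ret / rcount)
```

Run:
```python
from h import *
yaw=np.radians(75.8-90)+np.pi; R=down(yaw)
robot.move_gripper(0.45)
robot.goto(np.array([.5367,.0610,.16]),R)
robot.servo_line(np.array([.5367,.0610,.102]),R,speed=.12)
print(robot.read_t(),robot.read_position(),robot.read_force(),robot.read_ft_torque())
robot.move_gripper(0.0)
print(robot.read_t(),robot.read_grip_width(),robot.read_finger_force(),robot.read_position(),robot.read_force(),robot.read_ft_torque())
q=np.array(robot.read_qpos());print(q)
for s in (1,1):
    q[5]+=s*1.5; t=robot.read_t(); robot.movej(q); print(robot.read_t()-t,robot.read_qpos()[5]-q[5],robot.read_force(),robot.read_ft_torque())
    print(robot.read_ft_torque()[2],robot.read_t())
```

```text
4.6917 [0.53788942 0.06085141 0.10544022] [-8.32854181  0.13858868 18.94934461] [-0.0427759   2.51024415 -0.09209992]
5.2917 0.11436921214236723 32.406676085083745 [0.53797854 0.062158   0.10575666] [-10.90148386   7.51553823  19.77018216] [2.83443837 3.84886062 0.04667477]
[ 2.73132255e+01  1.56848577e+01 -2.67663378e+01 -3.78124789e-02
 -4.72460385e+01 -4.14201538e+01]
0.25 0.025053447978564236 [-2.57121904  4.19254491 -5.70088754] [ 1.44822855  0.83580876 -0.0709608 ]
-0.07096080452075407 5.5417
0.25 -0.03069178997105837 [-4.53989642  3.88211567 -2.53798497] [ 1.56201973  1.49103073 -0.11223037]
-0.11223036717688706 5.7917
```

Run:
```python
from h import *
p,d,ps=wrist("w2"); print(ps[0],robot.read_force(),robot.read_ft_torque(),robot.read_t())
s,_=robot.grab_frame("scene"); c=cv2.resize(s[150:260,250:370],None,fx=4,fy=4,interpolation=cv2.INTER_CUBIC)
cv2.imwrite("pics/s2.png",np.hstack([cv2.copyMakeBorder(p[:, 150:470],0,40,0,0,0),c])[:,:,::-1])
```

```text
[0.53770258 0.06217106 0.10605117] [-3.24685936  3.51504583 -2.36312145] [ 1.57136906  1.44047841 -0.13975185] 5.8417
```

View pics/s2.png

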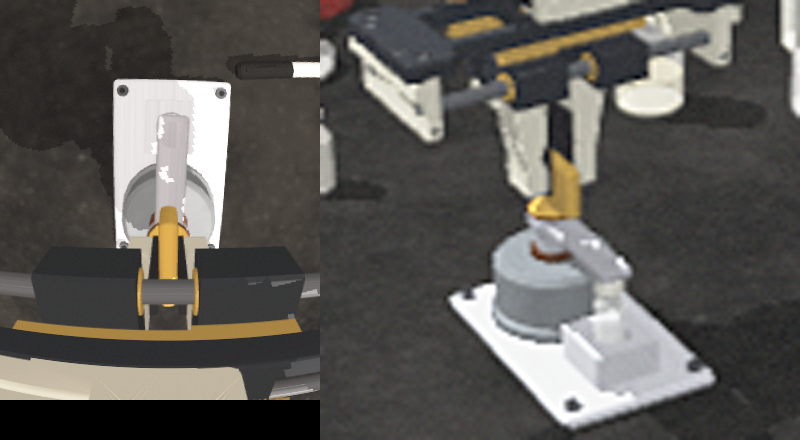

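The fingers hold the wing squarely: wing at about (170,250) in the left half, between both pads, with the arm still over the vial at (172,150). Next is the rocking, with torque feedback.

```bash
cat > rock.py <<'E'
from h import *
import sys
side,maxp,bias=int(sys.argv[1]),int(sys.argv[2]),float(sys.argv[3])
Z=-41.0; q=np.array(robot.read_qpos())
def to(th):
    q[5]=Z+np.degrees(th); robot.movej(q); return -(robot.read_ft_torque()[2]-bias)   # torque on knob, CCW +
th=np.radians(q[5]-Z); n=0; free=False
while n<maxp and not free and robot.read_t()<48:
    log=[]
    if th*side<.12:
        th=side*.12; tq=to(th)
    else: tq=to(th)
    while True:
        log.append((round(th,2),round(float(tq),3)))
        if abs(tq)>.36: print("HIGH")
        if tq*side>=.23: break
        if side>0 and th>.85: free=True; break
        if th*side>.95: print("odd"); free=True; break
        th+=side*(.07 if tq*side<.13 else .03); tq=to(th)
    n+=1; print(side,log,round(robot.read_t(),2),flush=True)
    if not free: th-=side*.12; e=to(th); side=-side
print("free",free,"next",side,robot.read_force().round(1),robot.read_position().round(4))
E
python3 rock.py 1 2 0
```

```text
1 [(0.12, 0.048), (0.19, 0.032), (0.26, 0.051), (0.33, 0.102), (0.4, 0.179), (0.43, 0.29)] 7.39
-1 [(-0.12, -0.078), (-0.19, -0.092), (-0.26, 0.012), (-0.33, -0.113), (-0.4, -0.22), (-0.43, -0.199), (-0.46, -0.314)] 9.63
free False next 1 [-2.   5.  -6.1] [0.5375 0.0624 0.1061]
```

```bash
sed -i 's|robot.movej(q); return -(robot.read_ft_torque()\[2\]-bias)|robot.movej(q); r=lambda:-(robot.read_ft_torque()[2]-bias); f=r(); return f if abs(f)<.12 else (robot.dwell(.08),(f+r())/2)[1]|; s|else .03)|else .025)|' rock.py
python3 rock.py 1 6 0
```

```text
1 [(0.12, 0.023), (0.19, 0.016), (0.26, 0.059), (0.33, 0.068), (0.4, 0.058), (0.47, 0.039), (0.54, 0.033), (0.61, 0.144), (0.64, 0.106), (0.71, 0.259)] 12.82
-1 [(-0.12, 0.008), (-0.19, -0.065), (-0.26, -0.163), (-0.29, -0.154), (-0.31, -0.204), (-0.34, -0.234)] 15.36
1 [(0.12, 0.035), (0.19, 0.045), (0.26, 0.063), (0.33, 0.083), (0.4, 0.076), (0.47, 0.104), (0.54, 0.078), (0.61, 0.026), (0.68, 0.038), (0.75, 0.039), (0.82, -0.013), (0.89, 0.037)] 18.86
free True next 1 [ 5.9  0.7 -9.6] [0.538  0.0625 0.1061]
```

```bash
python3 - <<'E'
from h import *
q=np.array(robot.read_qpos()); q0=q.copy()
for th in (1.1,1.25,1.33):
    q[5]=-41+np.degrees(th); robot.movej(q); print(th,robot.read_ft_torque()[2],robot.read_force().round(1))
robot.dwell(.1); print(robot.read_ft_torque()[2])
robot.move_gripper(.45); p=pose()[0]
robot.servo_line(p+[0,0,.09],speed=.2)
robot.goto(np.array([.51,-.06,.23]),down(np.radians(-14.2)+np.pi))
robot.dwell(.1)
a,d,ps=wrist("w3"); print(ps[0],robot.read_t(),robot.read_force())
E
python3 an.py w3 2>/dev/null
```

```text
1.1 -0.007661633209322162 [ 5.5  2.3 -9.2]
1.25 0.0076232390809930686 [ 5.8  2.2 -8.8]
1.33 -0.05115576843070184 [ 5.5  1.3 -9.8]
0.01635340744708302
[ 0.50998381 -0.05960909  0.22945914] 22.3167 [-0.14253566 -0.10167098 -0.15376752]
plate [529.4  26.9] [128.7  90.5] 76.5 3459 0.00856241317888548
wing 304 [537.3  62.8] [10.5 50.3] 64.0 [0.5321 0.0641 0.1071] z [0.1044 0.1082]
pca [[0.53316134 0.06380819]] -24.138918
arm 92 [561.1  39.9] [ 5.6 30. ] 69.5 [0.5661 0.0383 0.0704] z [0.0674 0.0722]
pca [[0.5652322  0.03864575]] -24.138048
housing 990 [532.6  46.9] [35.1 67. ] 73.2 [0.5316 0.046  0.0462] z [0.0431 0.0477]
((536.5400390625, 60.07626724243164), 33.500205993652344)
block 718 [523.3  -1. ] [39.7 38. ] 77.6 [ 0.5203 -0.0078  0.0284] z [0.0254 0.0299]
```

View pics/w3.png

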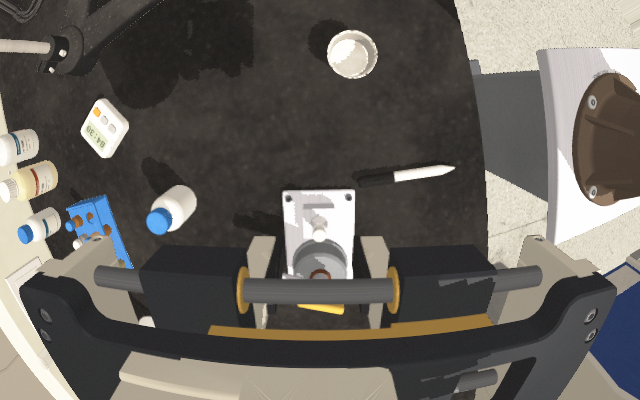

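The arm has swung clear: the vial cap is free at (320,225) in the block at (320,235), the cup is at (352,54), the pen at (405,174) and the bottle at (172,207). The knob wing, yellow at (320,308), is turned by about 78°.

Run:
```python
from h import *
z=np.load("w3.npz"); p,d=z["p"].astype(int),z["d"]; P=cloud(d,(z["pp"],z["R"])); X,Y,Z=[np.nan_to_num(P[...,i],nan=-9) for i in range(3)]
m=(np.hypot(X-.522,Y+.002)<.02)&(Z>.054)&(Z<.068); q=P[m]; print("cap",len(q),rect(q),cv2.minEnclosingCircle((q[:,:2]*1000).astype(np.float32)),np.median(q,0).round(4))
n=(np.hypot(X-.443,Y+.179)<.06)&(Z>.005); q=P[n]; print("cup",len(q),np.percentile(q[:,2],[5,50,95]))
m=n&(Z>.032)&(Z<.042); q=P[m]; c=(q[:,:2]*1000).astype(np.float32); print("rim",len(q),cv2.minEnclosingCircle(c),cv2.fitEllipse(c),np.percentile(c,[1,99],axis=0))
# outline of white cup cast on rim plane
a=((p.min(2)>100)).astype(np.uint8); a[:, :300]=0;a[:,400:]=0;a[110:]=0
cs=max(cv2.findContours(a,0,2)[0],key=cv2.contourArea); print(cv2.minAreaRect(cs))
t=np.load("top0.npz")["p"].astype(int); a=(t.min(2)>90).astype(np.uint8); b=np.zeros_like(a); b[240:275,385:420]=a[240:275,385:420]
cs=max(cv2.findContours(b,0,2)[0],key=cv2.contourArea); r=cv2.boundingRect(cs); print(r,on_z("top",(r[0]+r[2]/2-.5,r[1]+r[3]/2-.5),.03))
```

```text
cap 161 (array([522.4,  -1.9]), array([13.9, 15.5]), 75.9) ((522.882568359375, -1.235543131828308), 8.077990531921387) [ 0.5229 -0.003   0.0625]
cup 978 [0.00525904 0.02950947 0.03766028]
rim 444 ((441.88232421875, -180.75067138671875), 27.073461532592773) ((441.858154296875, -180.80535888671875), (50.30495834350586, 50.4586067199707), 56.37245178222656) [[ 415.64727386 -207.28939346]
 [ 467.86950378 -155.06839478]]
((352.0, 54.0), (48.0, 50.0), 90.0)
(391, 246, 23, 22) [ 0.44504168 -0.18014351  0.03      ]
```

Run:
```python
from h import *
R=down(np.radians(-13.7)+np.pi)
robot.goto(np.array([.5229,-.0012,.12]),R)
robot.servo_line(np.array([.5229,-.0012,.0635]),R,speed=.08); robot.dwell(.2)
print(robot.read_t(),pose()[0],robot.read_force())
robot.move_gripper(0.0); robot.dwell(.1)
g=pose()[0]; print(robot.read_t(),g,robot.read_grip_width()*88,robot.read_finger_force(),robot.read_force())
robot.servo_line(g+[0,0,.10],speed=.1); robot.dwell(.1)
print(robot.read_t(),pose()[0],robot.read_grip_width()*88,robot.read_force())
np.save("g.npy",g)
wrist("w4")
s,_=robot.grab_frame("scene"); c=cv2.resize(s[120:260,240:380],None,fx=4,fy=4,interpolation=cv2.INTER_CUBIC); cv2.imwrite("pics/s4.png",c[:,:,::-1])
```

```text
23.9417 [ 0.52323416 -0.00106237  0.06401634] [0.68036687 0.18864081 0.08291182]
24.575 [ 0.52289027 -0.00121261  0.06352035] 15.446002756984134 29.998269081115723 [-0.70464732  0.45076394  0.81362739]
25.825 [ 0.52247143 -0.00131714  0.16276083] 15.873378798813086 [-0.50779917  0.36992993 -0.09937554]
```

View pics/s4.png

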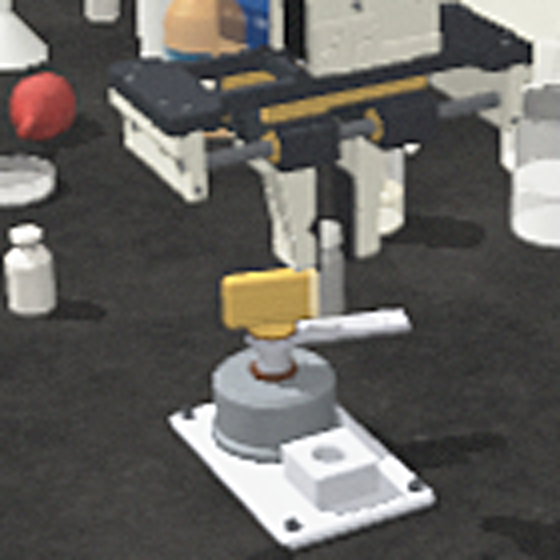

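The scene crop shows the vial hanging straight between the pads at (330,265), the well empty at (328,453), and the arm swung out to (355,325).

Run:
```python
from h import *
R=down(np.radians(-13.7)+np.pi); c=np.array([.4420,-.1808])
robot.goto(np.r_[c,.14],R); robot.dwell(.1); f0=robot.read_force()[2]
robot.servo_line(np.r_[c,.068],R,speed=.1); robot.dwell(.15)
print(robot.read_t(),pose()[0],robot.read_force(),f0)
z=.064
while True:
    robot.servo_line(np.r_[c,z],R,speed=.03); robot.dwell(.1); f=robot.read_force()[2]-f0; print(round(z,4),pose()[0].round(4),round(f,2))
    if f>1.2 or z<=.0575: break
    z-=.001
wrist("w5"); print(robot.read_t())
s,_=robot.grab_frame("scene"); c=cv2.resize(s[220:330,290:430],None,fx=4,fy=4,interpolation=cv2.INTER_CUBIC); cv2.imwrite("pics/s5.png",c[:,:,::-1])
```

```text
27.85 [ 0.44248731 -0.18078728  0.0686541 ] [ 0.90968202  0.06018537 -0.17660178] 0.4426811958116005
0.064 [ 0.442  -0.1808  0.064 ] -0.73
0.063 [ 0.442  -0.1808  0.063 ] -0.21
0.062 [ 0.442  -0.1808  0.062 ] -1.39
0.061 [ 0.442  -0.1808  0.061 ] -1.19
0.06 [ 0.442  -0.1808  0.06  ] -0.76
0.059 [ 0.442  -0.1808  0.059 ] -0.4
0.058 [ 0.4422 -0.1808  0.0581] 0.31
0.057 [ 0.4426 -0.181   0.0579] 11.14
30.7333
```

View pics/s5.png

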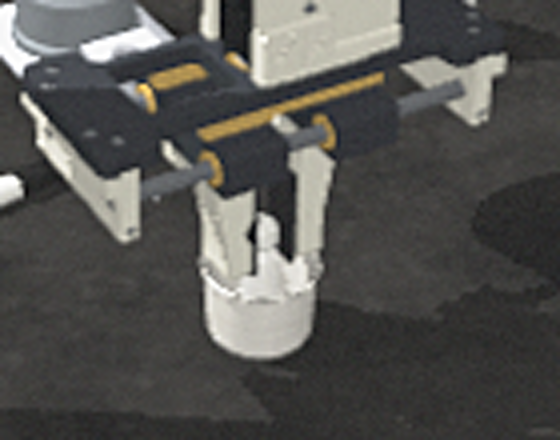

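The vial stands inside the cup at (265,265), with the fingertips about at rim height. Contact came at z ≈ 0.058 as predicted, so I ease off, release and check.

Run:
```python
from h import *
R=down(np.radians(-13.7)+np.pi); c=np.array([.4420,-.1808])
robot.servo_line(np.r_[c,.0584],R,speed=.02); robot.dwell(.1); print(pose()[0],robot.read_force())
robot.move_gripper(.36); print(robot.read_grip_width(),robot.read_force())
robot.servo_line(np.r_[c,.17],R,speed=.12)
robot.goto(np.array([.46,-.10,.26]),R); robot.dwell(.3)
p,d,ps=wrist("w6"); print(robot.read_t())
P=cloud(d,ps); X,Y,Z=[np.nan_to_num(P[...,i],nan=-9) for i in range(3)]
q=P[(np.hypot(X-.442,Y+.181)<.03)&(Z>.05)]; print("cap",len(q),rect(q),np.percentile(q[:,2],[5,50,95]))
q=P[(np.hypot(X-.442,Y+.181)<.04)&(abs(Z-.037)<.004)]; print("rim",len(q),rect(q))
s,_=robot.grab_frame("scene"); s=s[170:330,230:430]
cv2.imwrite("pics/s6.png",np.hstack([cv2.resize(s,(500,400),interpolation=cv2.INTER_CUBIC),p[:,200:490]])[:,:,::-1])
```

```text
[ 0.44177155 -0.18077574  0.05815904] [ 0.49403005 -0.00088749 -0.3185797 ]
0.359341921719813 [0.58609519 0.1417948  0.06240964]
33.675
cap 138 (array([ 441.6, -180.9]), array([13.3, 14.2]), 76.3) [0.05606341 0.05770602 0.05899796]
rim 368 (array([ 441.7, -180.8]), array([51.7, 52. ]), 76.4)
```

View pics/s6.png

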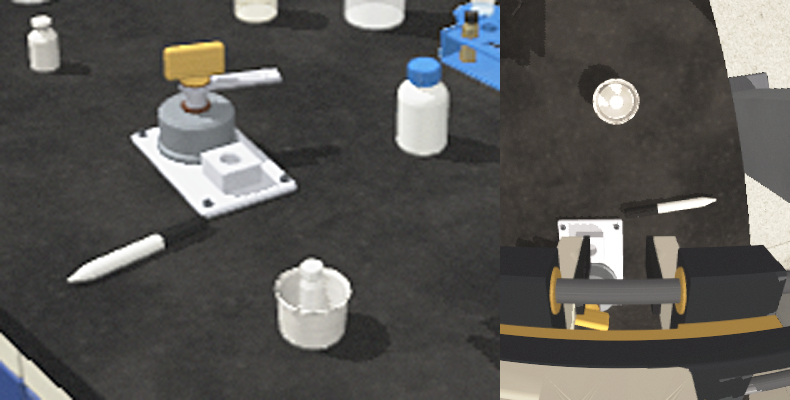

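The vial stands upright in the centre of the cup at (312,290), with its cap top at z ≈ 57 mm as expected. The arm is open, and the pen, bottle and weight are undisturbed.

```bash
python3 -c "
from rig import robot
print(robot.job_done(),robot.read_t())"
```

```text
the job is handed in; nothing more can be done
the job is handed in; nothing more can be done
```

The job is handed in at about 34 s: the knob broke free on the fifth press with measured torque never above about 0.31 N m, the hold-down arm is open to about 1.3 rad, and the vial stands upright and released in the cup, with the bottle, weight and pen left as they were.

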